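# Unstack a weld kit into its fixture nests

## Task

The four parts of a weld kit lie in one stack: hex nut on round slug on short bar on large plate. Take the stack apart and lay each part flat in its own grey aluminium nest: the nut in the small square tray, the slug in the round dish, the bar between the stops and pins of the nest without a lip, and the plate in the nest with the hold-down lip, one end tucked under the lip and the other lowered inside the end stop. Leave the pipe stub and the square tube offcut where they stand, and let go of everything.

Things in the scene. Friction and masses are not known exactly. Their poses are not given: they have to be found in the camera images.
- nut: bright steel hex nut on top of the stack, 28 mm across corners (x), 25 mm across flats (y), 15 mm high; origin at the centre of its underside, z up. It starts upright on the slug.
- slug: dark flame-cut round steel slug, 44 mm diameter, 10 mm high, under the nut; origin at the centre of its underside, z up. It rests on the bar.
- bar: short bright flat steel bar (coupon), 66 mm (x) by 30 mm (y) by 8 mm thick, under the slug and lying roughly crosswise on the plate; origin at the centre of its underside, z up.
- plate: large flat steel plate (coupon) with a low weld bead along its top, 90 mm (x) by 46 mm (y) by 8 mm thick (bead to 10 mm), at the bottom of the stack on the table; origin at the centre of its underside, z up.
- square_tray: fixed small square aluminium tray, 54 x 54 mm, the nest of the nut: flat floor 6 mm above its origin, inside 44 x 44 mm, rim 3 mm above the floor. Origin at the centre of its underside on the table, x and y along its sides, z up.
- round_dish: fixed round aluminium dish, about 66 mm over all, the nest of the slug: flat floor 6 mm above its origin, inside 56 mm diameter, rim 3 mm above the floor. Origin at the centre of its underside on the table, z up.
- bar_nest: fixed aluminium base 98 (x) x 64 mm without a lip, the bar's nest. Floor 6 mm over origin (underside centre, z up). End stops: inner faces x +-38, 30 mm wide, 4 mm over floor. Four pins, diameter 6 mm, at x +-27, y +-23.5, 5 mm over floor. The bar lies along x, either way round, centred on the origin.
- lip_nest: fixed base 124 (x) x 80 mm, the plate's nest. Floor 6 mm over origin (underside centre, z up). Low end stop: inner face x -50, 4 mm over floor. Wall: inner face x +50, with dark lip x +32 to +60, 50 mm wide, underside 22, top 27 mm over floor. Pins d 6 at x +-36, y +-31, 5 mm high. Plate lies along x, centred, either way round, 13 mm under the lip; goes in over the stop towards +x, then down.
- pipe_stub: bystander: loose upright grey pipe stub, 48 mm diameter, 58 mm high; origin at the centre of its underside. Not to be moved.
- square_tube: bystander: loose dark square tube offcut, 42 mm (x) by 25 by 25 mm, lying on the table; origin at the centre of its underside. Not to be moved.
Mind the look-alikes: they are no part of the job. Leave any purple or yellow look-alike of the slug alone. Leave any green look-alike of the round_dish alone.

How it is judged:
By the outcome, as a careful person would: the job done as asked, in the order asked, and still so for the second after the job is handed in, with the robot touching nothing.
It also fails if it takes over 109 s, if anything falls off the work surface, if the arm or the gripper's body presses on something with over 40 N, if the wrist force passes 120 N, or if a joint passes its speed limit or range.

## Robot

A 6-joint arm with a two-finger parallel gripper is mounted at the origin on a cart in front of the work surface, level with it; the furniture and walls round the work are solid. World frame = base frame: x ahead of the robot, y to its left, z up, the work surface at z = 0. Lengths are in m, angles in rad, forces in N, time in s.
With the tool pointing down it reaches from about 0.275 to 0.775 m from the base axis. Payload 14.6 kg.
Tool frame: the origin (TCP) lies midway between the tips of the shut fingers; the grasp point (between the pads) lies 19 mm behind it; z points along the fingers, y is the line along which they close (so a half turn about z gives the same grasp; the last joint's range is limited). The gripper opens to 85 mm and grips with 20 to 120 N. Pads are 22 mm wide; open, the fingers measure 114 mm over their backs; the gripper's body (76 mm by 85 mm) begins 54 mm behind the grasp point. The pads swing forward as they close: fully open they stand 13 mm farther back than shut.
Start: joints at [-0.155, 0.263, -0.048, 1.259, 0, 1.415], TCP at [0.525, -0, 0.231] pointing down, gripper open.
Joint ranges: [-2.65, 2.65], [-0.89, 1.7], [-1.18, 1.37], [-2.13, 2.11], [-1.35, 1.29], [-3.14, 3.14]. Speed limits (rad/s): [1.89, 1.89, 2.57, 2.79, 3.14, 3.14].

## Interface

Orientations are given as a 3x3 rotation matrix whose columns are the frame's x, y, z axes.
In Python, from plant import readout, vision, manip gives the robot as it stands.
- The arm moves only by the tool move_arm, never from a script. Its argument "deltas" is a list of rows, each a list of 7 numbers: the turn, a rotation vector about the world's x, y, z in degrees, then the shift along the world's x, y, z in m, then the opening, from 0 (shut) to 1 (fully open). In form: [[ax, ay, az, x, y, z, jaw], ...]. A call has exactly 5 rows; each row is the pose to reach, as a shift and turn from the pose commanded when the call began; what a row does not reach only later rows make up. A row lasts 1/12 s, in which the tool goes at most 41.7 mm and 7.16 degrees, less where a joint would pass 70% of its speed; a pose out of reach is approached as far as the arm can. A call with a gripper value outside its range is refused whole. The fingers move at their own pace and stop on an object; the grip force is fixed at half the most. Time passes only in rows, so rows that repeat a pose let the fingers close, or fill a call up. It gives the time, the measured TCP pose, the force, the opening and the grip force at its end, in the units of the state.
- readout.read_state(): the state, without advancing time (a new reading comes with each control period).
- vision.grab_frame(name): name is "scene" or "side" or "wrist"; returns the picture (480x640x3 uint8, red, green, blue); there is no depth.
- vision.camera_model(name): a dict with "fx", "fy", "cx", "cy" (pixels), "rvec" (rotation vector, rad) and "tvec" (3), from world to camera coordinates, as OpenCV has them; the wrist camera has in their place "tool_from_camera" (4x4, takes a point from camera to tool coordinates, whose origin is the TCP and whose axes are the flange's). Camera axes: x right, y down, z forward; pixel columns grow to the right and rows downward; lengths in m; the calibration is good to about 2 mm. The wrist camera is an equidistant fisheye: a pixel r from the principal point sees the ray r / f radians off the axis. A picture is of the moment at which its call begins: read the wrist's pose just before it. camera_model takes no time and is no camera call.
- manip.close_job(): hands the job in; it is judged then, once.
The state is a dict: "t": time; "q": joint angles; "qd": joint speeds; "effort": joint torques, N m; "eef_pos": TCP position; "tcp_rot": TCP orientation; "wrist_force": force on the tool from outside, world axes, zero at the start; "moment": the same for the moment, N m; "grip_width": opening from 0.0 (shut) to 1.0 (fully open); "grasp_force": force on a finger pad.
Only numpy, scipy, OpenCV 4.12 (cv2) and the standard library are available. Lean on these libraries where they do the work, as an engineer would, in place of code of your own. Each camera call takes 0.05 s, during which the arm holds its last target. There are 200 camera calls.

## Working session

There is one attempt and no reset: what is moved stays moved. The work goes in short steps, Python scripts to look and compute and a tool call to move; the robot and the scene stay as the last step left them, time stands still between calls to the robot, and variables do not carry over. Pictures are saved under pics/ and viewed, at most 14 in all, crops included, and the job is handed in when it is done.

Besides the shell and the picture viewer there is one more tool, called after "Request:" in YAML: its name, and indented under it one key for each argument. move_arm: Moves the arm, as the interface text tells. Its arguments: {"type":"object","properties":{"deltas":{"type":"array","items":{"type":"array","items":{"type":"number"}}}},"required":["deltas"]}

```bash
mkdir -p pics; ls; python3 - <<'E'
from plant import readout, vision
import cv2,json
s=readout.read_state();print(s)
for n in("scene","side","wrist"):
    print(n,vision.camera_model(n))
for n in("scene","side","wrist"):
    cv2.imwrite(f"pics/{n}0.png",vision.grab_frame(n)[:,:,::-1])
E
```

```text
pics
{'t': 0.0, 'q': array([-1.55284324e-01,  2.63522784e-01, -4.89550568e-02,  1.25939519e+00,
        2.03337832e-05,  1.41549893e+00]), 'qd': array([-4.17651957e-06,  9.21465229e-04, -1.61832459e-05,  1.31892371e-03,
       -4.93351331e-04,  5.90771430e-04]), 'effort': array([ 6.28219332e-04, -6.37613010e+01,  3.84567368e+01,  1.37825581e-02,
        8.02127857e-07, -5.80562346e-05]), 'eef_pos': array([5.24719056e-01, 5.28631782e-05, 2.30818520e-01]), 'tcp_rot': array([[-1.29584120e-05,  9.99999437e-01, -1.06060680e-03],
       [ 9.99999983e-01,  1.31563429e-05,  1.86613712e-04],
       [ 1.86627561e-04, -1.06060437e-03, -9.99999420e-01]]), 'wrist_force': array([ 0.54162716,  0.0547633 , -0.61981916]), 'moment': array([ 0.02462994,  0.01015854, -0.06247606]), 'grasp_force': 0.0, 'grip_width': 1.001913910578282}
scene {'fx': 538.117914159257, 'fy': 538.117914159257, 'cx': 329.2782626772462, 'cy': 230.37488776865575, 'rvec': array([ 2.14629179, -1.17572532,  0.46547062]), 'tvec': array([-0.28062199,  0.35381714,  1.04884459])}
side {'fx': 452.5911486101362, 'fy': 452.5911486101362, 'cx': 323.5256328663806, 'cy': 238.90693955172628, 'rvec': array([ 2.19029615, -0.37801692,  0.22092327]), 'tvec': array([-0.47826241,  0.14751683,  0.73042657])}
wrist {'fx': 371.64829954431775, 'fy': 371.64829954431775, 'cx': 317.49841351003346, 'cy': 240.97593353093606, 'tool_from_camera': array([[ 1.44950244e-03, -9.54577157e-01, -2.97960317e-01,
         7.58771770e-02],
       [ 9.99998462e-01,  1.08953015e-03,  1.37420857e-03,
         1.18705760e-04],
       [-9.87151360e-04, -2.97961851e-01,  9.54577268e-01,
        -1.42780691e-01],
       [ 0.00000000e+00,  0.00000000e+00,  0.00000000e+00,
         1.00000000e+00]])}
```

View pics/scene0.png

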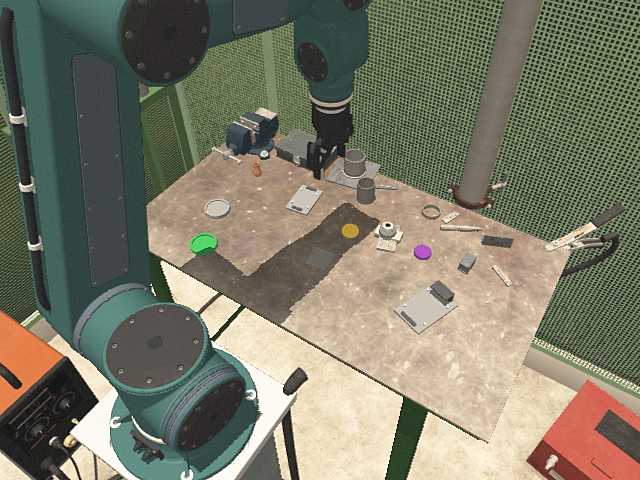

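View pics/side0.png

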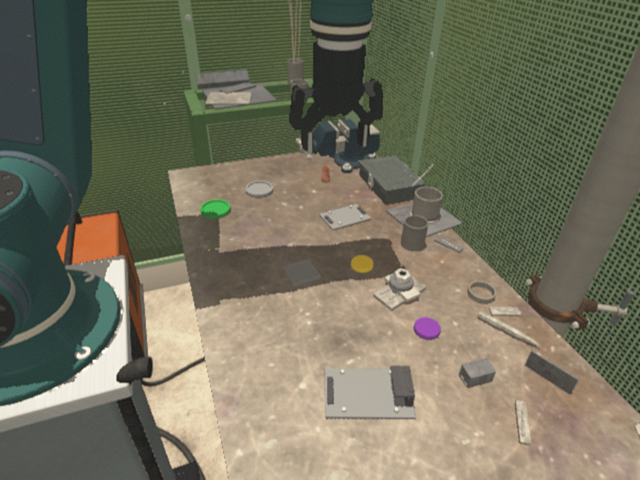

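View pics/wrist0.png

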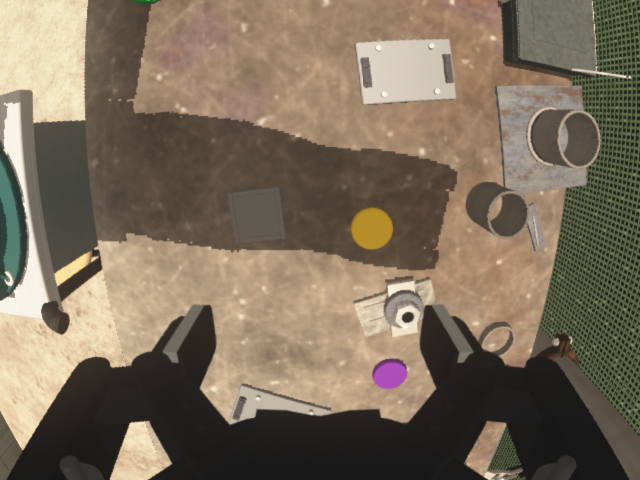

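Wrist view: stack at (400,308), bar nest (405,72), square tray (257,215) in shadow, lip nest partly hidden (280,400). Scene: dish (217,209), lip nest (428,305). I'll write the ray helpers and get rough positions.

```bash
cat > h.py <<'E'
import numpy as np, cv2
from plant import readout, vision
def grab(n,fn=None):
    s=readout.read_state(); im=vision.grab_frame(n)[:,:,::-1].copy()
    if fn: cv2.imwrite(f"pics/{fn}.png",im); np.savez(f"pics/{fn}.npz",p=s["eef_pos"],R=s["tcp_rot"])
    return im,(s["eef_pos"],s["tcp_rot"])
def load(fn):
    d=np.load(f"pics/{fn}.npz"); return cv2.imread(f"pics/{fn}.png"),(d["p"],d["R"])
def ray(n,uv,pose=None):
    m=vision.camera_model(n); u=(np.array(uv,float)-[m["cx"],m["cy"]])/m["fx"]; u=np.atleast_2d(u)
    if n=="wrist":
        r=np.linalg.norm(u,axis=1,keepdims=True)+1e-12
        d=np.hstack([u/r*np.sin(r),np.cos(r)]); T=m["tool_from_camera"]; p,R=pose
        return p+R@T[:3,3], d@T[:3,:3].T@R.T
    R,_=cv2.Rodrigues(m["rvec"]); d=np.hstack([u,np.ones((len(u),1))])
    return -R.T@m["tvec"], d@R
def onz(n,uv,z,pose=None):
    o,d=ray(n,uv,pose); return (o+d*((z-o[2])/d[:,2])[:,None])[:,:2]
def proj(n,P,pose=None):
    m=vision.camera_model(n); P=np.atleast_2d(P)
    if n=="wrist":
        T=m["tool_from_camera"]; p,R=pose; c=((P-p)@R-T[:3,3])@T[:3,:3]
        a=np.arctan2(np.linalg.norm(c[:,:2],axis=1),c[:,2]); k=c[:,:2]/np.linalg.norm(c[:,:2],axis=1)[:,None]*a[:,None]
    else:
        R,_=cv2.Rodrigues(m["rvec"]); c=P@R.T+m["tvec"]; k=c[:,:2]/c[:,2:]
    return k*m["fx"]+[m["cx"],m["cy"]]
def ang(p,q): d=np.array(q)-p; return np.degrees(np.arctan2(d[1],d[0]))
E
python3 - <<'E'
from h import *
s=readout.read_state();pose=(s["eef_pos"],s["tcp_rot"])
print("wrist stack,barnest,tray,pipe",onz("wrist",[[405,316],[405,72],[257,215],[507,213]],.02,pose))
print("scene dish,stack,lipnest,lip,tube,barnest",onz("scene",[[217,209],[387,232],[424,307],[442,292],[467,263],[305,199]],.01))
print("side dish,lipnest,lip,tube,pipe",onz("side",[[259,189],[365,392],[402,385],[477,373],[414,245]],.01))
E
```

```text
wrist stack,barnest,tray,pipe [[ 0.62183963 -0.12096797]
 [ 0.60789638  0.13326473]
 [ 0.46559182 -0.00773934]
 [ 0.72770355 -0.00289069]]
scene dish,stack,lipnest,lip,tube,barnest [[ 0.45595121  0.30796937]
 [ 0.62482706 -0.10781607]
 [ 0.46772511 -0.28649548]
 [ 0.52766465 -0.30320559]
 [ 0.63920392 -0.3179921 ]
 [ 0.6123364   0.13455741]]
side dish,lipnest,lip,tube,pipe [[ 0.45667579  0.3023351 ]
 [ 0.4647932  -0.29157178]
 [ 0.52008847 -0.29868897]
 [ 0.63568427 -0.31718128]
 [ 0.70163852 -0.01099266]]
```

Request:
move_arm:
  deltas:
    - [0,0,0,0.02,-0.025,0,1]
    - [0,0,0,0.04,-0.05,0,1]
    - [0,0,0,0.06,-0.08,0,1]
    - [0,0,0,0.075,-0.1,0,1]
    - [0,0,0,0.075,-0.1,0,1]

```text
t: 0.57
eef_pos: [0.602, -0.1036, 0.2299]
tcp_rot: [[0.003, 1.0, -0.001], [1.0, -0.003, -0.0], [-0.0, -0.001, -1.0]]
wrist_force: [0.8, -0.9, 0.2]
grip_width: 1.004
grasp_force: 0.0
```

```bash
python3 - <<'E'
from h import *
im,p=grab("wrist","w1"); print(p[0])
c=proj("wrist",[[.62,-.12,.02]],p)[0].astype(int); print(c)
x0,y0=max(c[0]-100,0),max(c[1]-75,0); print(x0,y0)
cv2.imwrite("pics/w1c.png",cv2.resize(im[y0:y0+150,x0:x0+200],None,fx=4,fy=4,interpolation=cv2.INTER_CUBIC))
E
```

```text
[ 0.60195737 -0.1035631   0.22993168]
[335 223]
235 148
```

View pics/w1c.png

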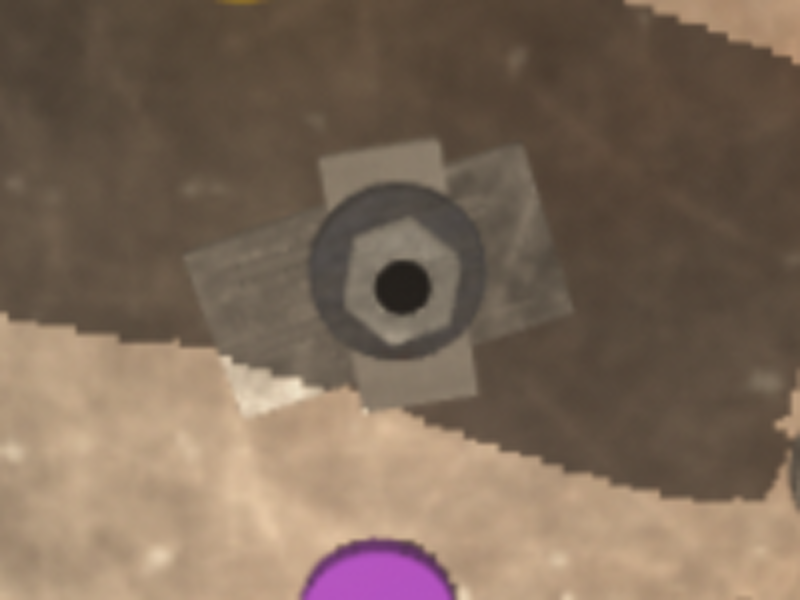

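Crop (×4, offset 235,148): nut hexagon centre ~(403,281), slug circle (397,271), bar corners (319,158),(438,139),(477,394),(365,410), plate corners (184,256),(523,147),(573,312),(247,416).

```bash
python3 - <<'E'
from h import *
im,p=load("w1")
f=lambda L,z: onz("wrist",np.array(L)/4-.375+[235,148],z,p)
def rect(n,L,z):
    q=f(L,z); e=[np.linalg.norm(q[i]-q[(i+1)%4]) for i in range(4)]
    print(n,q.mean(0),np.round(e,4),[round(ang(q[i],q[(i+1)%4]),1) for i in range(4)])
rect("plate",[(184,256),(523,147),(573,312),(247,416)],.008)
rect("bar",[(319,158),(438,139),(477,394),(365,410)],.018)
n=f([(408,216),(461,248),(455,320),(398,346),(345,310),(352,238)],.043)
print("nut",n.mean(0),[round(ang(n[i],n[i+3])%180,1) for i in range(3)],[np.linalg.norm(n[i]-n[i+3]) for i in range(3)])
s=f([(397,182),(397,360),(309,271),(486,271)],.028); print("slug",s.mean(0),s)
E
```

```text
plate [ 0.61496798 -0.11794182] [0.0893 0.0448 0.0884 0.0453] [np.float64(18.2), np.float64(-71.5), np.float64(-161.6), np.float64(109.6)]
bar [ 0.61931684 -0.11395654] [0.029  0.0654 0.0285 0.065 ] [np.float64(9.3), np.float64(-80.4), np.float64(-171.6), np.float64(100.1)]
nut [ 0.61877526 -0.1083739 ] [np.float64(86.4), np.float64(29.0), np.float64(141.0)] [np.float64(0.030679552748409434), np.float64(0.03015501541402718), np.float64(0.030618792511934136)]
slug [ 0.61810212 -0.10997645] [[ 0.61780788 -0.0882936 ]
 [ 0.61824342 -0.13200176]
 [ 0.59703415 -0.10982129]
 [ 0.63932302 -0.10978915]]
```

Request:
move_arm:
  deltas:
    - [0,0,0,-0.03,-0.03,0,1]
    - [0,0,0,-0.06,-0.06,0,1]
    - [0,0,0,-0.09,-0.09,0,1]
    - [0,0,0,-0.11,-0.12,0,1]
    - [0,0,0,-0.13,-0.15,0,1]

```text
t: 1.03
eef_pos: [0.4681, -0.2501, 0.2316]
tcp_rot: [[-0.001, 1.0, 0.0], [1.0, 0.001, 0.0], [0.0, 0.0, -1.0]]
wrist_force: [0.5, -0.0, 0.2]
grip_width: 0.997
grasp_force: 0.0
```

Request:
move_arm:
  deltas:
    - [0,0,0,0,0,0,1]
    - [0,0,0,0,0,0,1]
    - [0,0,0,0,0,0,1]
    - [0,0,0,0,0,0,1]
    - [0,0,0,0,0,0,1]

```text
t: 1.45
eef_pos: [0.4705, -0.2489, 0.2312]
tcp_rot: [[-0.002, 1.0, -0.0], [1.0, 0.002, 0.0], [0.0, -0.0, -1.0]]
wrist_force: [0.7, 0.1, -0.2]
grip_width: 1.001
grasp_force: 0.0
```

```bash
python3 - <<'E'
from h import *
im,p=grab("wrist","w2"); print(p)
c=proj("wrist",[[.48,-.29,.01]],p)[0].astype(int)
x0,y0=max(c[0]-130,0),max(c[1]-98,0); print(c,x0,y0)
cv2.imwrite("pics/w2c.png",cv2.resize(im[y0:y0+195,x0:x0+260],None,fx=3,fy=3,interpolation=cv2.INTER_CUBIC))
E
```

```text
(array([ 0.47053519, -0.24885112,  0.23120466]), array([[-1.78515802e-03,  9.99998403e-01, -8.75629091e-05],
       [ 9.99998375e-01,  1.78517985e-03,  2.49905871e-04],
       [ 2.50061788e-04, -8.71166453e-05, -9.99999965e-01]]))
[326 244] 196 146
```

View pics/w2c.png

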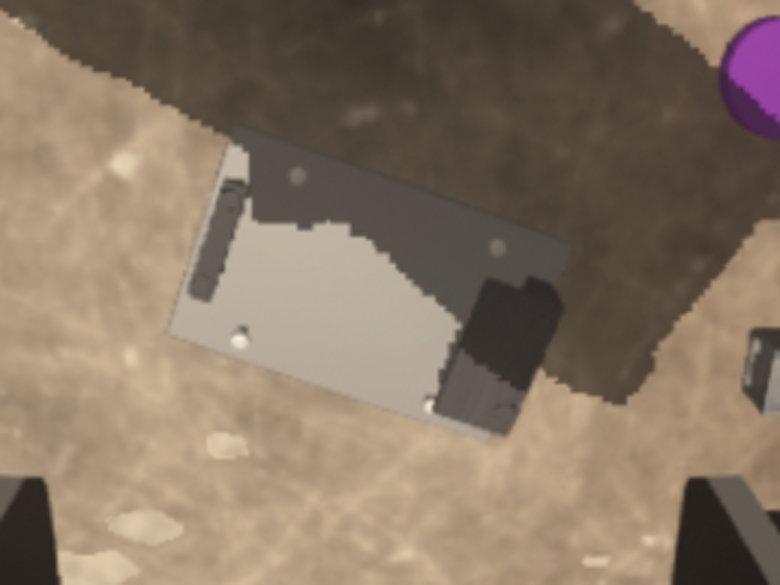

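Lip nest (×3, offset 196,146): base corners (234,127),(572,243),(168,333); pins (298,176),(498,247),(240,340),(430,405); lip at lower right, stop at left.

```bash
python3 - <<'E'
from h import *
im,p=load("w2")
f=lambda L,z: onz("wrist",np.array(L)/3-.33+[196,146],z,p)
b=f([(234,127),(572,243),(168,333)],.006); print("base ctr",(b[1]+b[2])/2,ang(b[0],b[1]),ang(b[2],b[0])-90,np.linalg.norm(b[1]-b[0]),np.linalg.norm(b[2]-b[0]))
k=f([(298,176),(498,247),(240,340),(430,405)],.011); print("pins",k.mean(0),ang(k[0],k[1]),ang(k[2],k[3]),np.linalg.norm(k[0]-k[1]),np.linalg.norm(k[0]-k[2]))
E
```

```text
base ctr [ 0.47195959 -0.28873738] -19.01701460645846 -19.34888576159905 0.1222123912815293 0.07764327677654959
pins [ 0.4716638  -0.28918192] -19.766023622214494 -20.054805818910186 0.07166575188400195 0.06174052058409574
```

Request:
move_arm:
  deltas:
    - [0,0,0,0.005,0.04,0,1]
    - [0,0,0,0.01,0.08,0,1]
    - [0,0,0,0.015,0.12,0,1]
    - [0,0,0,0.02,0.16,0,1]
    - [0,0,0,0.025,0.2,0,1]

```text
t: 1.92
eef_pos: [0.4949, -0.0475, 0.2313]
tcp_rot: [[-0.001, 1.0, 0.0], [1.0, 0.001, 0.0], [0.0, 0.0, -1.0]]
wrist_force: [1.4, -0.8, 0.5]
grip_width: 0.997
grasp_force: 0.0
```

Request:
move_arm:
  deltas:
    - [0,0,0,0.005,0.04,0,1]
    - [0,0,0,0.01,0.08,0,1]
    - [0,0,0,0.01,0.12,0,1]
    - [0,0,0,0.01,0.15,0,1]
    - [0,0,0,0.01,0.15,0,1]

```text
t: 2.33
eef_pos: [0.5044, 0.1052, 0.2312]
tcp_rot: [[-0.005, 1.0, -0.0], [1.0, 0.005, 0.001], [0.001, -0.0, -1.0]]
wrist_force: [-0.5, -0.0, -0.2]
grip_width: 0.999
grasp_force: 0.0
```

```bash
python3 - <<'E'
from h import *
im,p=grab("wrist","w3"); print(p[0])
cv2.imwrite("pics/w3b.png",cv2.resize(im[20:440,20:580],(800,600),interpolation=cv2.INTER_CUBIC))
E
```

```text
[0.50444802 0.10518133 0.23117624]
```

View pics/w3b.png

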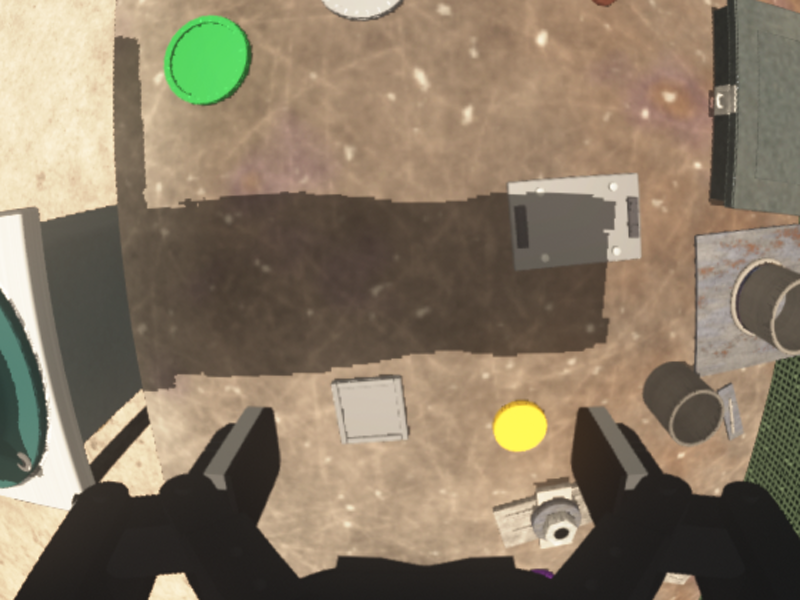

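Here (scale 1.4286, offset 20,20): bar nest corners (509,184),(638,174),(641,260),(516,270); tray corners (332,380),(402,376),(408,440),(342,443); dish cut off at top (362,0).

```bash
python3 - <<'E'
from h import *
im,p=load("w3")
f=lambda L,z: onz("wrist",np.array(L)*.7+[20,20],z,p)
def rect(n,L,z):
    q=f(L,z); e=[np.linalg.norm(q[i]-q[(i+1)%4]) for i in range(4)]
    print(n,q.mean(0),np.round(e,4),[round(ang(q[i],q[(i+1)%4]),1) for i in range(4)])
rect("barnest",[(509,184),(638,174),(641,260),(516,270)],.006)
rect("tray",[(332,380),(402,376),(408,440),(342,443)],.009)
n=f([(560,534)],.043);print("nut",n, "pipe bottom?",f([(695,415)],.058))
for c,uv in(("scene",(217,209)),("side",(259,189))): # grey dish contour
    im=cv2.imread(f"pics/{c}0.png"); x,y=uv; s=im[y-22:y+22,x-26:x+26]
    m=((s.max(2).astype(int)-s.min(2)<22)&(s.max(2)>110)).astype(np.uint8)
    k=max(cv2.findContours(m,cv2.RETR_EXTERNAL,cv2.CHAIN_APPROX_NONE)[0],key=cv2.contourArea)
    e=cv2.fitEllipse(cv2.convexHull(k)); ctr=np.array(e[0])+[x-26,y-22]; print(c,e,ctr,onz(c,ctr,.006))
E
```

```text
barnest [0.61440029 0.13733774] [0.0965 0.0642 0.0965 0.0617] [np.float64(7.4), np.float64(-83.2), np.float64(-174.1), np.float64(96.9)]
tray [ 0.4637979  -0.01004415] [0.0536 0.0559 0.0532 0.0559] [np.float64(4.5), np.float64(-85.7), np.float64(-175.6), np.float64(94.7)]
nut [[ 0.61764621 -0.10958765]] pipe bottom? [[0.70563181 0.00693396]]
scene ((25.48358154296875, 20.985177993774414), (18.15595817565918, 25.57182502746582), 77.73853302001953) [216.48358154 207.98517799] [[0.46088829 0.31475683]]
side ((25.363672256469727, 21.255695343017578), (14.656577110290527, 27.366436004638672), 85.19657135009766) [258.36367226 188.25569534] [[0.4574375  0.31289588]]
```

Request:
move_arm:
  deltas:
    - [0,0,0,0.015,-0.03,0,1]
    - [0,0,0,0.03,-0.06,0,1]
    - [0,0,0,0.05,-0.095,0,1]
    - [0,0,-2,0.07,-0.13,-0.005,1]
    - [0,0,-4,0.09,-0.165,-0.01,1]

```text
t: 2.8
eef_pos: [0.5956, -0.0674, 0.2214]
tcp_rot: [[0.071, 0.997, 0.001], [0.997, -0.071, -0.0], [-0.0, 0.001, -1.0]]
wrist_force: [0.5, 0.7, 0.4]
grip_width: 1.004
grasp_force: 0.0
```

Request:
move_arm:
  deltas:
    - [0,0,0,0.015,-0.03,-0.03,1]
    - [0,0,0,0.0235,-0.0445,-0.065,0.8]
    - [0,0,0,0.0235,-0.0445,-0.1,0.7]
    - [0,0,0,0.0235,-0.0445,-0.12,0.65]
    - [0,0,0,0.0235,-0.0445,-0.12,0.65]

```text
t: 3.22
eef_pos: [0.616, -0.1099, 0.0968]
tcp_rot: [[0.071, 0.997, -0.007], [0.997, -0.071, 0.002], [0.002, -0.007, -1.0]]
wrist_force: [-0.0, -0.4, -1.4]
grip_width: 0.649
grasp_force: 0.0
```

Request:
move_arm:
  deltas:
    - [0,0,0,0,0,0,0.65]
    - [0,0,0,0,0,0,0.65]
    - [0,0,0,0,0,0,0.65]
    - [0,0,0,0,0,0,0.65]
    - [0,0,0,0,0,0,0.65]

```text
t: 3.63
eef_pos: [0.619, -0.1095, 0.1025]
tcp_rot: [[0.069, 0.998, 0.002], [0.998, -0.069, -0.001], [-0.0, 0.002, -1.0]]
wrist_force: [-0.5, -0.6, -0.1]
grip_width: 0.651
grasp_force: 0.0
```

```bash
python3 - <<'E'
from h import *
im,p=grab("wrist","w4"); print(p)
cv2.imwrite("pics/w4c.png",cv2.resize(im[150:450,120:520],(800,600)))
E
```

```text
(array([ 0.61902642, -0.10951739,  0.1024649 ]), array([[ 6.94303056e-02,  9.97585270e-01,  1.74957822e-03],
       [ 9.97586687e-01, -6.94293387e-02, -6.07566009e-04],
       [-4.84626843e-04,  1.78753944e-03, -9.99998285e-01]]))
```

View pics/w4c.png

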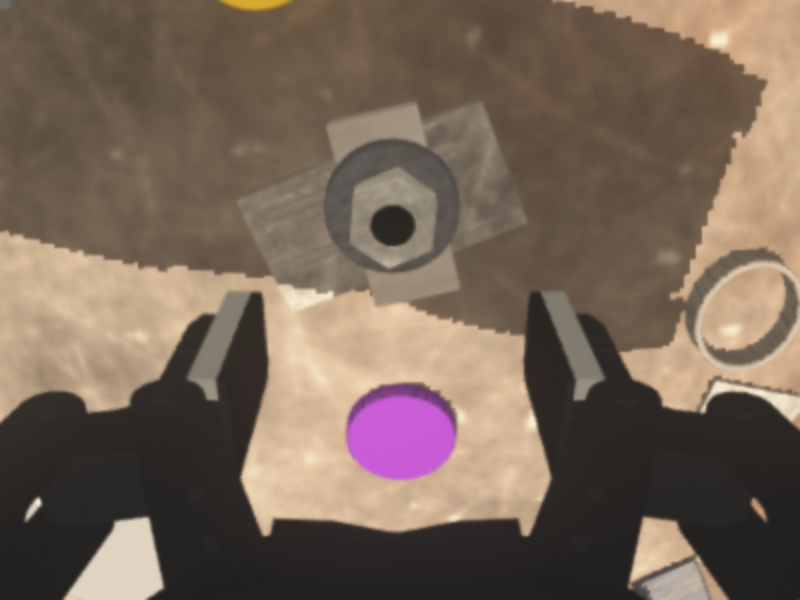

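Nut hexagon centred (393,218) in crop, its flats square to the fingers; finger tips' inner corners at (262,293) and (530,293).

```bash
python3 - <<'E'
from h import *
im,p=load("w4")
f=lambda L,z: onz("wrist",np.array(L)/2+[120,150],z,p)
print("nut z41,43",f([(393,218)],.041),f([(393,218)],.043), "hole", f([(392,226)],.042))
h=f([(350,185),(437,185)],.042); print("flats",np.linalg.norm(h[0]-h[1]))
c=f([(392,138),(392,272),(324,205),(460,205)],.027);print("slug",c, (c[2]+c[3])/2)
m=vision.camera_model("wrist")
o,d=ray("wrist",np.array([(262,293),(530,293)])/2+[120,150],p)
R=p[1]; o=(o-p[0])@R; d=d@R; w=.65*.085
t=w/(d[1,1]-d[0,1]); print("tips in tool frame",o+d*t)
E
```

```text
nut z41,43 [[ 0.61907421 -0.10844478]] [[ 0.61912428 -0.1077131 ]] hole [[ 0.61863618 -0.11054402]]
flats 0.02498045102097337
slug [[ 0.62019146 -0.0878792 ]
 [ 0.61712728 -0.13201033]
 [ 0.59756994 -0.10781529]
 [ 0.63984255 -0.11073261]] [ 0.61870624 -0.10927395]
tips in tool frame [[ 0.00916892 -0.02704982 -0.00594242]
 [ 0.0092747   0.02820018 -0.00606575]]
```

Request:
move_arm:
  deltas:
    - [0,0,0,0,0.001,-0.03,0.65]
    - [0,0,0,0,0.001,-0.055,0.65]
    - [0,0,0,0,0.001,-0.07,0.65]
    - [0,0,0,0,0.001,-0.071,0.6]
    - [0,0,0,0,0.001,-0.071,0.2]

```text
t: 4.1
eef_pos: [0.6183, -0.1084, 0.0303]
tcp_rot: [[0.07, 0.998, -0.001], [0.998, -0.07, 0.0], [0.0, -0.001, -1.0]]
wrist_force: [-0.2, -0.4, 1.0]
grip_width: 0.474
grasp_force: 0.0
```

Request:
move_arm:
  deltas:
    - [0,0,0,0,0,0,0.2]
    - [0,0,0,0,0,0,0.1]
    - [0,0,0,0,0,0,0.1]
    - [0,0,0,0,0,0,0.1]
    - [0,0,0,0,0,0.0,0.1]

```text
t: 4.52
eef_pos: [0.6194, -0.1088, 0.0319]
tcp_rot: [[0.07, 0.998, 0.002], [0.998, -0.07, -0.001], [-0.001, 0.003, -1.0]]
wrist_force: [-1.7, 0.7, 7.9]
grip_width: 0.26
grasp_force: 59.4
```

Request:
move_arm:
  deltas:
    - [0,0,0,0,0,0.01,0.1]
    - [0,0,0,0,0,0.03,0.1]
    - [0,0,0,0,0,0.06,0.1]
    - [0,0,2,-0.03,0.02,0.07,0.1]
    - [0,0,4,-0.06,0.04,0.07,0.1]

```text
t: 4.93
eef_pos: [0.5606, -0.0693, 0.1038]
tcp_rot: [[-0.0, 1.0, 0.006], [1.0, 0.0, -0.002], [-0.002, 0.006, -1.0]]
wrist_force: [-0.6, 0.8, -0.6]
grip_width: 0.267
grasp_force: 59.1
```

Request:
move_arm:
  deltas:
    - [0,0,2,-0.03,0.02,0,0.1]
    - [0,0,4,-0.06,0.04,0,0.1]
    - [0,0,4,-0.085,0.05,0,0.1]
    - [0,0,4,-0.095,0.0585,-0.02,0.1]
    - [0,0,4,-0.095,0.0585,-0.03,0.1]

```text
t: 5.35
eef_pos: [0.4612, -0.0086, 0.0708]
tcp_rot: [[-0.071, 0.997, 0.0], [0.997, 0.071, 0.0], [0.0, 0.0, -1.0]]
wrist_force: [1.1, -0.2, -0.6]
grip_width: 0.268
grasp_force: 59.0
```

Request:
move_arm:
  deltas:
    - [0,0,0,0,0,0,0.1]
    - [0,0,0,0,0,0,0.1]
    - [0,0,0,0,0,0,0.1]
    - [0,0,0,0,0,0,0.1]
    - [0,0,0,0,0,0,0.1]

```text
t: 5.77
eef_pos: [0.4642, -0.0103, 0.0708]
tcp_rot: [[-0.069, 0.998, 0.001], [0.998, 0.069, -0.0], [-0.0, 0.001, -1.0]]
wrist_force: [-0.9, 0.3, -0.4]
grip_width: 0.266
grasp_force: 59.1
```

```bash
python3 - <<'E'
from h import *
im,p=grab("wrist","w5"); print(p[0])
cv2.imwrite("pics/w5c.png",cv2.resize(im[150:450,120:520],(800,600)))
E
```

```text
[ 0.46419505 -0.01030298  0.0708351 ]
```

View pics/w5c.png

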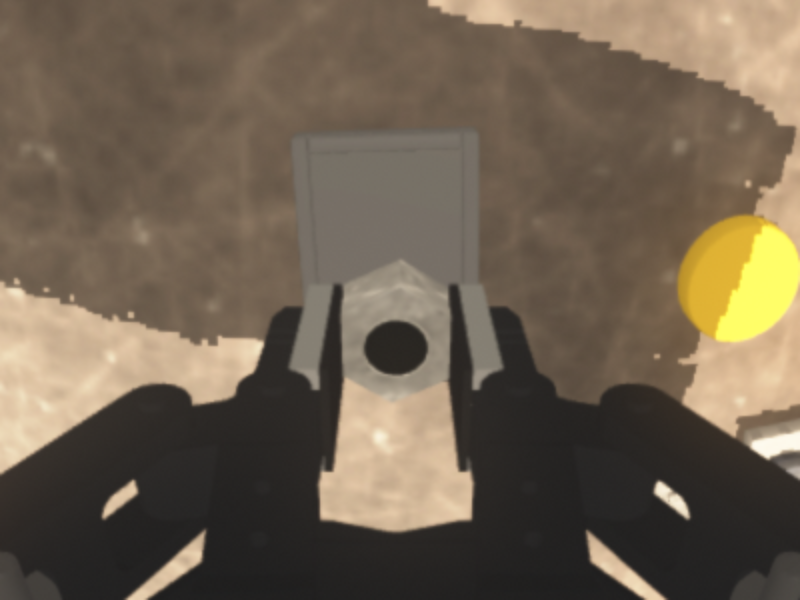

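Nut held level between the fingers, tray directly below it. Lower and release.

Request:
move_arm:
  deltas:
    - [0,0,0,0,0,-0.03,0.1]
    - [0,0,0,0,0,-0.048,0.1]
    - [0,0,0,0,0,-0.056,0.1]
    - [0,0,0,0,0,-0.059,0.1]
    - [0,0,0,0,0,-0.06,0.1]

```text
t: 6.23
eef_pos: [0.4631, -0.0101, 0.0111]
tcp_rot: [[-0.07, 0.998, -0.001], [0.998, 0.07, -0.0], [-0.0, -0.001, -1.0]]
wrist_force: [-13.7, 1.3, 36.5]
grip_width: 0.267
grasp_force: 66.0
```

Request:
move_arm:
  deltas:
    - [0,0,0,0,0,0,0.1]
    - [0,0,0,0,0,0,0.5]
    - [0,0,0,0,0,0,0.5]
    - [0,0,0,0,0,0,0.5]
    - [0,0,0,0,0,0.0,0.5]

```text
t: 6.65
eef_pos: [0.4638, -0.0101, 0.0105]
tcp_rot: [[-0.07, 0.998, 0.0], [0.998, 0.07, -0.0], [-0.0, 0.0, -1.0]]
wrist_force: [-0.0, -0.0, 0.6]
grip_width: 0.502
grasp_force: 0.0
```

Request:
move_arm:
  deltas:
    - [0,0,0,0,0,0.02,0.5]
    - [0,0,0,0,0,0.06,0.6]
    - [0,0,0,0,0,0.09,0.7]
    - [0,0,0,0.03,-0.02,0.1,0.7]
    - [0,0,0,0.06,-0.04,0.1,0.7]

```text
t: 7.07
eef_pos: [0.5251, -0.0502, 0.1139]
tcp_rot: [[-0.071, 0.997, 0.005], [0.997, 0.071, -0.001], [-0.001, 0.005, -1.0]]
wrist_force: [1.1, 0.1, 1.2]
grip_width: 0.703
grasp_force: 0.0
```

Request:
move_arm:
  deltas:
    - [0,0,2,0.03,-0.02,0,0.75]
    - [0,0,4,0.06,-0.04,0,0.75]
    - [0,0,6,0.085,-0.055,0,0.75]
    - [0,0,6,0.095,-0.0595,-0.005,0.75]
    - [0,0,6,0.095,-0.0595,-0.01,0.75]

```text
t: 7.48
eef_pos: [0.6202, -0.1107, 0.0994]
tcp_rot: [[-0.172, 0.985, 0.001], [0.985, 0.172, -0.0], [-0.0, 0.0, -1.0]]
wrist_force: [-0.5, 0.3, -0.0]
grip_width: 0.75
grasp_force: 0.0
```

Request:
move_arm:
  deltas:
    - [0,0,0,0,0,0,0.75]
    - [0,0,0,0,0,0,0.75]
    - [0,0,0,0,0,0,0.75]
    - [0,0,0,0,0,0,0.75]
    - [0,0,0,0,0,0,0.75]

```text
t: 7.9
eef_pos: [0.6181, -0.1091, 0.1008]
tcp_rot: [[-0.174, 0.985, 0.0], [0.985, 0.174, -0.0], [-0.0, 0.0, -1.0]]
wrist_force: [-0.1, 1.3, 0.1]
grip_width: 0.754
grasp_force: 0.0
```

```bash
python3 - <<'E'
from h import *
im,p=grab("wrist","w6"); print(p)
cv2.imwrite("pics/w6c.png",cv2.resize(im[150:450,120:520],(800,600)))
E
```

```text
(array([ 0.61814543, -0.10907797,  0.10084803]), array([[-1.73932517e-01,  9.84757456e-01,  4.82359122e-04],
       [ 9.84757546e-01,  1.73932608e-01, -1.53217662e-04],
       [-2.34780215e-04,  4.48357251e-04, -9.99999872e-01]]))
```

View pics/w6c.png

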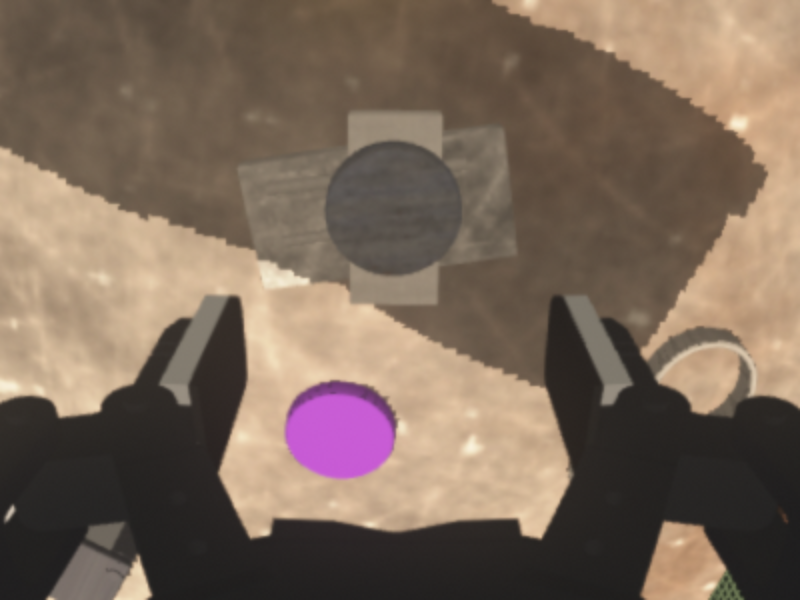

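Slug circle centred (394,208) between the fingers, bar below it aligned with the finger gap. Descend and grasp the slug.

Request:
move_arm:
  deltas:
    - [0,0,0,0.0005,0,-0.035,0.75]
    - [0,0,0,0.0005,0,-0.065,0.75]
    - [0,0,0,0.0005,0,-0.08,0.75]
    - [0,0,0,0.0005,0,-0.083,0.75]
    - [0,0,0,0.0005,0,-0.083,0.4]

```text
t: 8.37
eef_pos: [0.6185, -0.1093, 0.0169]
tcp_rot: [[-0.174, 0.985, -0.001], [0.985, 0.174, 0.0], [0.001, -0.001, -1.0]]
wrist_force: [0.5, 1.1, -0.9]
grip_width: 0.622
grasp_force: 0.0
```

Request:
move_arm:
  deltas:
    - [0,0,0,0,0,0,0.35]
    - [0,0,0,0,0,0,0.35]
    - [0,0,0,0,0,0,0.35]
    - [0,0,0,0,0,0,0.35]
    - [0,0,0,0,0,0,0.35]

```text
t: 8.78
eef_pos: [0.6199, -0.1097, 0.0188]
tcp_rot: [[-0.174, 0.985, 0.002], [0.985, 0.174, -0.001], [-0.001, 0.002, -1.0]]
wrist_force: [-0.9, 0.6, 7.9]
grip_width: 0.47
grasp_force: 61.4
```

Request:
move_arm:
  deltas:
    - [0,0,0,0,0,0.005,0.35]
    - [0,0,0,0,0,0.02,0.35]
    - [0,0,0,0,0,0.05,0.35]
    - [0,0,0,0,0.01,0.08,0.35]
    - [0,0,0,0,0.02,0.1,0.35]

```text
t: 9.2
eef_pos: [0.6196, -0.0898, 0.1206]
tcp_rot: [[-0.173, 0.985, 0.003], [0.985, 0.173, -0.001], [-0.001, 0.002, -1.0]]
wrist_force: [0.1, 0.9, -1.8]
grip_width: 0.467
grasp_force: 60.9
```

Request:
move_arm:
  deltas:
    - [0,0,0,-0.012,0.03,0,0.35]
    - [0,0,0,-0.025,0.06,0,0.35]
    - [0,0,0,-0.04,0.095,0,0.35]
    - [0,0,0,-0.054,0.13,0,0.35]
    - [0,0,0,-0.067,0.165,0,0.35]

```text
t: 9.62
eef_pos: [0.5511, 0.0768, 0.1181]
tcp_rot: [[-0.173, 0.985, 0.001], [0.985, 0.173, 0.0], [-0.0, 0.001, -1.0]]
wrist_force: [0.5, -0.3, -1.7]
grip_width: 0.471
grasp_force: 60.9
```

Request:
move_arm:
  deltas:
    - [0,0,0,-0.013,0.035,0,0.35]
    - [0,0,0,-0.027,0.07,0,0.35]
    - [0,0,0,-0.04,0.105,0,0.35]
    - [0,0,0,-0.055,0.14,0,0.35]
    - [0,0,0,-0.07,0.17,0,0.35]

```text
t: 10.03
eef_pos: [0.4812, 0.2475, 0.1181]
tcp_rot: [[-0.174, 0.985, 0.001], [0.985, 0.174, 0.001], [0.0, 0.001, -1.0]]
wrist_force: [0.4, 0.3, -0.5]
grip_width: 0.472
grasp_force: 60.9
```

Request:
move_arm:
  deltas:
    - [0,0,0,-0.01,0.02,0,0.35]
    - [0,0,0,-0.02,0.04,0,0.35]
    - [0,0,0,-0.023,0.05,0,0.35]
    - [0,0,0,-0.023,0.05,0,0.35]
    - [0,0,0,-0.023,0.05,0,0.35]

```text
t: 10.45
eef_pos: [0.4592, 0.2955, 0.1176]
tcp_rot: [[-0.174, 0.985, 0.001], [0.985, 0.174, -0.0], [-0.0, 0.001, -1.0]]
wrist_force: [0.4, -0.0, -0.9]
grip_width: 0.469
grasp_force: 60.9
```

```bash
python3 - <<'E'
from h import *
im,p=grab("wrist","w7"); print(p)
print(proj("wrist",[[.459,.314,.009]],p))
cv2.imwrite("pics/w7c.png",cv2.resize(im[150:450,120:520],(800,600)))
E
```

```text
(array([0.45924518, 0.29553257, 0.11764922]), array([[-1.74494230e-01,  9.84658012e-01,  6.02205529e-04],
       [ 9.84658184e-01,  1.74494291e-01, -4.88456482e-05],
       [-1.53177685e-04,  5.84443319e-04, -9.99999817e-01]]))
[[321.12861756 212.19461793]]
```

View pics/w7c.png

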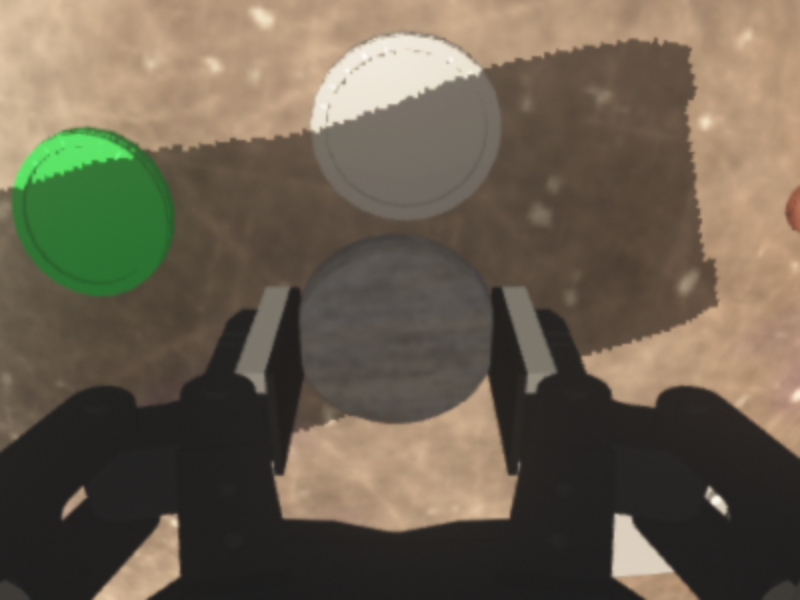

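Dish rim: x 311–501, y 32–220 (centre 406,126); held slug top: x 299–493, y ~243–424, level.

```bash
python3 - <<'E'
from h import *
im,p=load("w7")
f=lambda L,z: onz("wrist",np.array(L)/2+[120,150],z,p)
c=f([(406,32),(406,220),(311,126),(501,126)],.009); print("dish",(c[0]+c[1])/2,(c[2]+c[3])/2,np.linalg.norm(c[0]-c[1]),np.linalg.norm(c[2]-c[3]))
c=f([(396,424),(299,330),(493,330)],.1248); t=p[1][:,0][:2]
print("slug",c[0]+t*.022,(c[1]+c[2])/2,np.linalg.norm(c[1]-c[2]), "tcp",p[0])
E
```

```text
dish [0.46057901 0.31269097] [0.46042903 0.31378375] 0.06742711817797255 0.06627784404982694
slug [0.4599162  0.29494916] [0.45954031 0.29683639] 0.040362773133363526 tcp [0.45924518 0.29553257 0.11764922]
```

Request:
move_arm:
  deltas:
    - [0,0,0,0.001,0.0175,-0.03,0.35]
    - [0,0,0,0.001,0.0175,-0.065,0.35]
    - [0,0,0,0.001,0.0175,-0.09,0.35]
    - [0,0,0,0.001,0.0175,-0.103,0.35]
    - [0,0,0,0.001,0.0175,-0.107,0.35]

```text
t: 10.92
eef_pos: [0.4593, 0.3113, 0.0086]
tcp_rot: [[-0.172, 0.985, -0.003], [0.985, 0.172, -0.002], [-0.001, -0.003, -1.0]]
wrist_force: [-15.1, -7.8, 41.6]
grip_width: 0.467
grasp_force: 65.1
```

Request:
move_arm:
  deltas:
    - [0,0,0,0,0,0,0.35]
    - [0,0,0,0,0,0,0.35]
    - [0,0,0,0,0,0,0.75]
    - [0,0,0,0,0,0,0.75]
    - [0,0,0,0,0,0,0.75]

```text
t: 11.33
eef_pos: [0.4605, 0.3129, 0.0108]
tcp_rot: [[-0.173, 0.985, 0.001], [0.985, 0.173, 0.0], [0.0, 0.001, -1.0]]
wrist_force: [-0.9, -0.7, 0.4]
grip_width: 0.749
grasp_force: 0.0
```

Request:
move_arm:
  deltas:
    - [0,0,0,0,0,0.02,0.75]
    - [0,0,0,0,0,0.05,0.75]
    - [0,0,0,0.005,-0.02,0.085,0.75]
    - [0,0,0,0.02,-0.045,0.1,0.75]
    - [0,0,0,0.035,-0.08,0.1,0.75]

```text
t: 11.75
eef_pos: [0.497, 0.2339, 0.1143]
tcp_rot: [[-0.176, 0.984, 0.006], [0.984, 0.176, 0.002], [0.001, 0.006, -1.0]]
wrist_force: [1.2, 0.2, 0.1]
grip_width: 0.75
grasp_force: 0.0
```

Request:
move_arm:
  deltas:
    - [0,0,0,0.012,-0.03,0,0.75]
    - [0,0,0,0.025,-0.06,0,0.75]
    - [0,0,0,0.04,-0.095,0,0.75]
    - [0,0,0,0.054,-0.13,0,0.75]
    - [0,0,0,0.067,-0.165,0,0.75]

```text
t: 12.17
eef_pos: [0.5627, 0.0661, 0.1107]
tcp_rot: [[-0.174, 0.985, 0.001], [0.985, 0.174, -0.0], [-0.0, 0.001, -1.0]]
wrist_force: [0.1, 0.3, 0.2]
grip_width: 0.753
grasp_force: 0.0
```

Request:
move_arm:
  deltas:
    - [0,0,0,0.012,-0.035,0,0.75]
    - [0,0,0,0.025,-0.07,0,0.75]
    - [0,0,0,0.04,-0.105,0,0.75]
    - [0,0,0,0.05,-0.14,0,0.75]
    - [0,0,0,0.055,-0.175,-0.01,0.75]

```text
t: 12.58
eef_pos: [0.6188, -0.1094, 0.1019]
tcp_rot: [[-0.174, 0.985, 0.003], [0.985, 0.174, -0.001], [-0.002, 0.003, -1.0]]
wrist_force: [0.5, 0.6, 0.9]
grip_width: 0.748
grasp_force: 0.0
```

Request:
move_arm:
  deltas:
    - [0,0,0,0,0,0,0.75]
    - [0,0,0,0,0,0,0.75]
    - [0,0,0,0,0,0,0.75]
    - [0,0,0,0,0,0,0.75]
    - [0,0,0,0,0,0,0.75]

```text
t: 13.0
eef_pos: [0.617, -0.1059, 0.1007]
tcp_rot: [[-0.175, 0.985, 0.0], [0.985, 0.175, -0.0], [-0.0, 0.0, -1.0]]
wrist_force: [0.3, -0.1, 0.6]
grip_width: 0.749
grasp_force: 0.0
```

```bash
python3 - <<'E'
from h import *
im,p=grab("wrist","w8"); print(p)
a=im[150:450,120:520]
s,_=grab("scene","s8")
b=s[150:300,150:350]
cv2.imwrite("pics/w8c.png",cv2.vconcat([cv2.resize(a,(440,330)),cv2.resize(b,(440,270),interpolation=cv2.INTER_CUBIC)]))
E
```

```text
(array([ 0.6169716 , -0.1058581 ,  0.10074614]), array([[-1.75005786e-01,  9.84567317e-01,  4.15443578e-04],
       [ 9.84567402e-01,  1.75005805e-01, -8.65495267e-06],
       [-8.12264214e-05,  4.07517538e-04, -9.99999914e-01]]))
```

View pics/w8c.png

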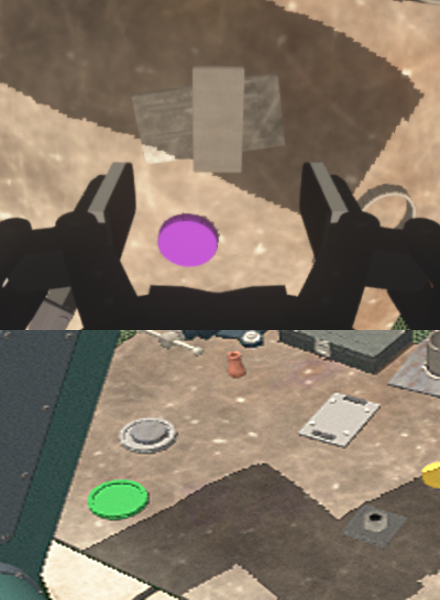

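Slug sits in the grey dish, nut in the tray. Bar corners in the upper crop (×1.1): (193,67),(243,68),(241,172),(194,172); plate (133,97),(278,76),(285,146),(147,164).

```bash
python3 - <<'E'
from h import *
im,p=load("w8")
f=lambda L,z: onz("wrist",np.array(L)/1.1+[120,150],z,p)
for n,L,z in(("bar",[(193,67),(243,68),(241,172),(194,172)],.016),("plate",[(133,97),(278,76),(285,146),(147,164)],.008)):
    q=f(L,z); print(n,q.mean(0),[round(np.linalg.norm(q[i]-q[(i+1)%4]),4) for i in range(4)],[round(ang(q[i],q[(i+1)%4]),1) for i in range(4)])
E
```

```text
bar [ 0.61928201 -0.11458922] [np.float64(0.0285), np.float64(0.0663), np.float64(0.0294), np.float64(0.0668)] [np.float64(9.0), np.float64(-79.7), np.float64(-169.9), np.float64(99.6)]
plate [ 0.61519038 -0.11827303] [np.float64(0.0887), np.float64(0.0461), np.float64(0.0893), np.float64(0.0457)] [np.float64(18.6), np.float64(-71.5), np.float64(-161.6), np.float64(107.7)]
```

Request:
move_arm:
  deltas:
    - [0,0,0,0.002,-0.0085,-0.03,0.6]
    - [0,0,0,0.002,-0.0085,-0.06,0.6]
    - [0,0,0,0.002,-0.0085,-0.082,0.6]
    - [0,0,0,0.002,-0.0085,-0.091,0.6]
    - [0,0,0,0.002,-0.0085,-0.091,0.6]

```text
t: 13.52
eef_pos: [0.6179, -0.1147, 0.0076]
tcp_rot: [[-0.174, 0.985, -0.003], [0.985, 0.174, 0.001], [0.001, -0.003, -1.0]]
wrist_force: [0.1, 0.1, 0.6]
grip_width: 0.601
grasp_force: 0.0
```

Request:
move_arm:
  deltas:
    - [0,0,0,0,0,0,0.15]
    - [0,0,0,0,0,0,0.15]
    - [0,0,0,0,0,0,0.15]
    - [0,0,0,0,0,0,0.15]
    - [0,0,0,0,0,0,0.15]

```text
t: 13.93
eef_pos: [0.62, -0.1156, 0.0111]
tcp_rot: [[-0.174, 0.985, 0.003], [0.985, 0.174, -0.001], [-0.001, 0.003, -1.0]]
wrist_force: [0.1, 1.0, 6.7]
grip_width: 0.319
grasp_force: 59.9
```

Request:
move_arm:
  deltas:
    - [0,0,0,0,0,0.005,0.15]
    - [0,0,0,0,0,0.02,0.15]
    - [0,0,0,0,0,0.05,0.15]
    - [0,0,0,0,0.0,0.08,0.15]
    - [0,0,0,0,0.0,0.1,0.15]

```text
t: 14.35
eef_pos: [0.6197, -0.1157, 0.113]
tcp_rot: [[-0.174, 0.985, 0.003], [0.985, 0.174, -0.001], [-0.001, 0.003, -1.0]]
wrist_force: [0.0, 0.0, -0.5]
grip_width: 0.321
grasp_force: 59.4
```

```bash
python3 - <<'E'
from h import *
s=readout.read_state(); print(s["q"],s["eef_pos"],s["tcp_rot"])
E
```

```text
[-3.13746466e-01  4.93622450e-01 -9.70306593e-03  1.06442266e+00
 -6.95875240e-05  1.08246957e+00] [ 0.61966349 -0.11571171  0.11297459] [[-0.17369257  0.98479572  0.00287787]
 [ 0.98479879  0.17369606 -0.00100692]
 [-0.00149149  0.00265923 -0.99999535]]
```

Request:
move_arm:
  deltas:
    - [0,0,6,0,0.015,0,0.15]
    - [0,0,12,0,0.035,0,0.15]
    - [0,0,18,0,0.055,0,0.15]
    - [0,0,24,0,0.075,0,0.15]
    - [0,0,30,0,0.095,0,0.15]

```text
t: 14.77
eef_pos: [0.6191, -0.0197, 0.1104]
tcp_rot: [[-0.647, 0.763, 0.001], [0.763, 0.647, -0.0], [-0.001, 0.001, -1.0]]
wrist_force: [0.3, 0.5, -0.8]
grip_width: 0.321
grasp_force: 59.3
```

Request:
move_arm:
  deltas:
    - [0,0,6,0,0.02,0,0.15]
    - [0,0,12,0,0.04,0,0.15]
    - [0,0,18,0,0.06,0,0.15]
    - [0,0,24,0,0.08,0,0.15]
    - [0,0,30,0,0.1,0,0.15]

```text
t: 15.18
eef_pos: [0.6191, 0.0805, 0.1104]
tcp_rot: [[-0.941, 0.337, 0.001], [0.337, 0.941, -0.0], [-0.001, 0.0, -1.0]]
wrist_force: [0.8, -0.1, -0.1]
grip_width: 0.322
grasp_force: 59.3
```

Request:
move_arm:
  deltas:
    - [0,0,6,-0.002,0.02,0,0.15]
    - [0,0,12,-0.004,0.04,0,0.15]
    - [0,0,18,-0.004,0.055,-0.01,0.15]
    - [0,0,24,-0.004,0.058,-0.02,0.15]
    - [0,0,27,-0.004,0.058,-0.03,0.15]

```text
t: 15.6
eef_pos: [0.6152, 0.1389, 0.08]
tcp_rot: [[-0.992, -0.129, 0.002], [-0.129, 0.992, 0.0], [-0.002, 0.0, -1.0]]
wrist_force: [0.8, 0.3, -2.0]
grip_width: 0.321
grasp_force: 59.3
```

Request:
move_arm:
  deltas:
    - [0,0,0,0,0,0,0.15]
    - [0,0,0,0,0,0,0.15]
    - [0,0,0,0,0,0,0.15]
    - [0,0,0,0,0,0,0.15]
    - [0,0,0,0,0,0,0.15]

```text
t: 16.02
eef_pos: [0.6153, 0.1373, 0.08]
tcp_rot: [[-0.993, -0.121, 0.001], [-0.121, 0.993, 0.0], [-0.001, -0.0, -1.0]]
wrist_force: [-0.1, -0.5, -1.4]
grip_width: 0.319
grasp_force: 59.3
```

```bash
python3 - <<'E'
from h import *
im,p=grab("wrist","w9"); print(p)
cv2.imwrite("pics/w9c.png",cv2.resize(im[130:430,120:520],(800,600)))
E
```

```text
(array([0.61534135, 0.13733053, 0.08000967]), array([[-9.92691544e-01, -1.20675472e-01,  9.64204796e-04],
       [-1.20675455e-01,  9.92692011e-01,  7.55904249e-05],
       [-9.66280309e-04, -4.13178772e-05, -9.99999532e-01]]))
```

View pics/w9c.png

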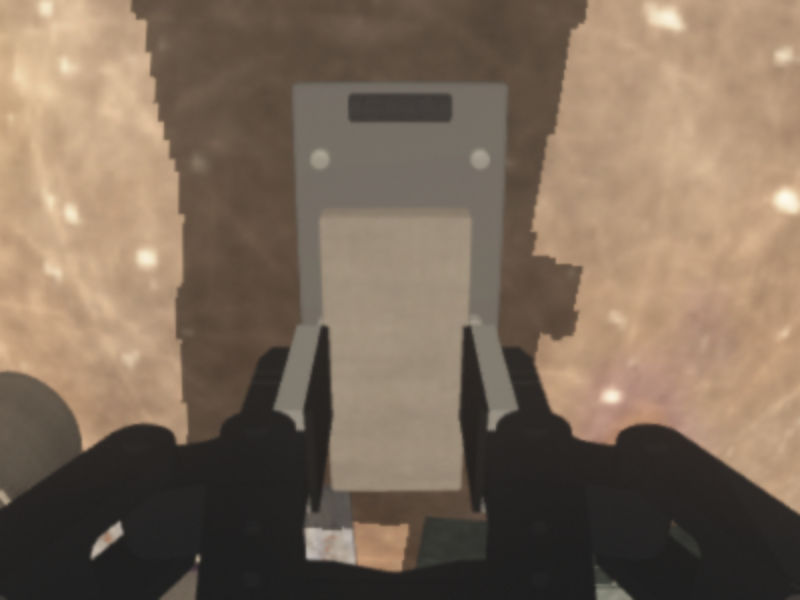

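Bar level in the fingers; nest far edge (292,84)-(508,84), pins (320,160),(480,160); bar top corners (320,213),(471,213),(464,489),(332,489).

```bash
python3 - <<'E'
from h import *
im,p=load("w9"); R=p[1]
f=lambda L,z: (np.c_[onz("wrist",np.array(L)/2+[120,130],z,p),[z]*len(L)]-p[0])@R
b=f([(320,213),(471,213),(464,489),(332,489)],.085);print("bar in tool",b.mean(0),b[:,:2])
k=f([(320,160),(480,160)],.011);print("pins",k[:,:2],"nest ctr tool x",k[:,0].mean()-.027)
e=f([(292,84),(508,84)],.006);print("edge",e[:,:2],"ctr",e[:,0].mean()-.049,e[:,1].mean())
E
```

```text
bar in tool [ 0.00151363  0.00018438 -0.00499181] [[ 0.03473742 -0.01482392]
 [ 0.03477878  0.01449657]
 [-0.03172925  0.01577814]
 [-0.03173244 -0.01471324]]
pins [[ 0.02869485 -0.02218328]
 [ 0.02877923  0.02465653]] nest ctr tool x 0.0017370395114725996
edge [[ 0.05059583 -0.03052708]
 [ 0.05074045  0.03296932]] ctr 0.001668140832224746 0.0012211211290596904
```

Request:
move_arm:
  deltas:
    - [0,0,0,0,0.001,-0.025,0.15]
    - [0,0,0,0,0.001,-0.045,0.15]
    - [0,0,0,0,0.001,-0.06,0.15]
    - [0,0,0,0,0.001,-0.066,0.15]
    - [0,0,0,0,0.001,-0.069,0.15]

```text
t: 16.48
eef_pos: [0.6146, 0.1384, 0.0096]
tcp_rot: [[-0.993, -0.121, -0.001], [-0.121, 0.993, -0.0], [0.001, 0.0, -1.0]]
wrist_force: [-0.2, -0.5, -1.4]
grip_width: 0.32
grasp_force: 59.3
```

Request:
move_arm:
  deltas:
    - [0,0,0,0,0,-0.001,0.15]
    - [0,0,0,0,0,-0.0015,0.15]
    - [0,0,0,0,0,-0.0015,0.45]
    - [0,0,0,0,0,-0.0015,0.45]
    - [0,0,0,0,0,-0.0015,0.45]

```text
t: 16.9
eef_pos: [0.6154, 0.1385, 0.0094]
tcp_rot: [[-0.993, -0.122, 0.001], [-0.122, 0.993, 0.0], [-0.001, -0.0, -1.0]]
wrist_force: [-0.2, 0.2, -0.5]
grip_width: 0.45
grasp_force: 0.0
```

Request:
move_arm:
  deltas:
    - [0,0,0,0,0,0.02,0.45]
    - [0,0,0,0,0,0.05,0.45]
    - [0,0,0,0,0,0.085,0.5]
    - [0,0,-6,0,-0.02,0.1,0.75]
    - [0,0,-12,0,-0.04,0.1,0.8]

```text
t: 17.32
eef_pos: [0.6169, 0.0988, 0.1132]
tcp_rot: [[-0.996, 0.09, 0.007], [0.09, 0.996, 0.0], [-0.006, 0.001, -1.0]]
wrist_force: [-0.0, -0.5, 0.6]
grip_width: 0.768
grasp_force: 0.0
```

Request:
move_arm:
  deltas:
    - [0,0,-6,0,-0.02,0,0.8]
    - [0,0,-12,0,-0.04,0,0.8]
    - [0,0,-18,0,-0.06,0,0.8]
    - [0,0,-24,0,-0.08,0,0.8]
    - [0,0,-30,0,-0.1,0,0.8]

```text
t: 17.73
eef_pos: [0.615, -0.0025, 0.1092]
tcp_rot: [[-0.816, 0.578, 0.001], [0.578, 0.816, -0.0], [-0.001, 0.0, -1.0]]
wrist_force: [0.7, 1.1, 0.2]
grip_width: 0.798
grasp_force: 0.0
```

Request:
move_arm:
  deltas:
    - [0,0,-6,0,-0.02,0,0.8]
    - [0,0,-12,0,-0.04,0,0.8]
    - [0,0,-18,0,-0.06,0,0.8]
    - [0,0,-24,0,-0.08,0,0.8]
    - [0,0,-30,0,-0.1,0,0.8]

```text
t: 18.15
eef_pos: [0.615, -0.1025, 0.1092]
tcp_rot: [[-0.418, 0.909, 0.001], [0.909, 0.418, -0.0], [-0.0, 0.0, -1.0]]
wrist_force: [0.7, -0.8, 0.6]
grip_width: 0.804
grasp_force: 0.0
```

Request:
move_arm:
  deltas:
    - [0,0,6.5,0,-0.005,0,0.8]
    - [0,0,13,0,-0.01,0,0.8]
    - [0,0,19.5,0,-0.016,0,0.8]
    - [0,0,26,0,-0.016,0,0.8]
    - [0,0,32,0,-0.016,0,0.8]

```text
t: 18.57
eef_pos: [0.6151, -0.1179, 0.1091]
tcp_rot: [[-0.841, 0.54, 0.0], [0.54, 0.841, -0.0], [-0.0, 0.0, -1.0]]
wrist_force: [-0.6, -0.6, -0.2]
grip_width: 0.8
grasp_force: 0.0
```

Request:
move_arm:
  deltas:
    - [0,0,6.5,0,0,0,0.8]
    - [0,0,13,0,0,0,0.8]
    - [0,0,19.5,0,0,0,0.8]
    - [0,0,26,0,0,0,0.8]
    - [0,0,32,0,0,0,0.8]

```text
t: 18.98
eef_pos: [0.6151, -0.1175, 0.1091]
tcp_rot: [[-1.0, 0.012, 0.0], [0.012, 1.0, -0.0], [-0.0, -0.0, -1.0]]
wrist_force: [0.1, -1.0, 0.5]
grip_width: 0.801
grasp_force: 0.0
```

Request:
move_arm:
  deltas:
    - [0,0,6.5,0,0,0,0.8]
    - [0,0,13,0,0,0,0.8]
    - [0,0,19,0,0,0,0.8]
    - [0,0,19.7,0,0,0,0.8]
    - [0,0,19.7,0,0,0,0.8]

```text
t: 19.4
eef_pos: [0.6151, -0.1175, 0.109]
tcp_rot: [[-0.948, -0.319, 0.0], [-0.319, 0.948, -0.0], [-0.0, -0.0, -1.0]]
wrist_force: [-0.5, 0.4, -0.3]
grip_width: 0.794
grasp_force: 0.0
```

Request:
move_arm:
  deltas:
    - [0,0,0,0,0,0,0.8]
    - [0,0,0,0,0,0,0.8]
    - [0,0,0,0,0,0,0.8]
    - [0,0,0,0,0,0,0.8]
    - [0,0,0,0,0,0,0.8]

```text
t: 19.82
eef_pos: [0.615, -0.1175, 0.1088]
tcp_rot: [[-0.947, -0.32, -0.0], [-0.32, 0.947, 0.0], [0.0, 0.0, -1.0]]
wrist_force: [-0.1, 0.1, 0.9]
grip_width: 0.794
grasp_force: 0.0
```

```bash
python3 - <<'E'
from h import *
im,p=grab("wrist","w10"); print(p)
s,_=grab("scene","s10")
cv2.imwrite("pics/w10c.png",cv2.hconcat([im[130:430,120:520],cv2.resize(s[160:260,280:410],(390,300),interpolation=cv2.INTER_CUBIC)]))
E
```

```text
(array([ 0.61497971, -0.11750679,  0.10876154]), array([[-9.47425642e-01, -3.19976015e-01, -5.63787099e-05],
       [-3.19976016e-01,  9.47425643e-01,  9.77686171e-06],
       [ 5.02862742e-05,  2.73026845e-05, -9.99999998e-01]]))
```

View pics/w10c.png

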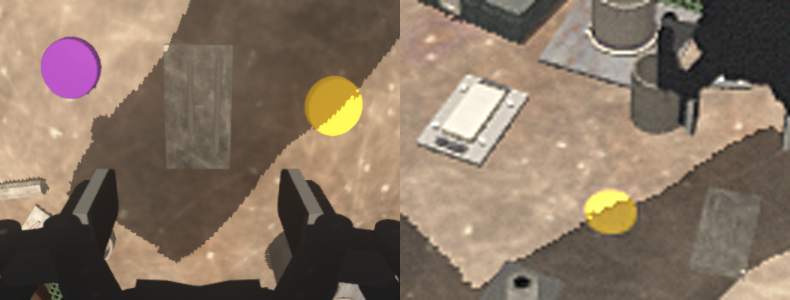

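Bar sits between stops and pins. Plate in the wrist view: corners (165,45),(233,45),(230,168),(166,168), square to the fingers.

```bash
python3 - <<'E'
from h import *
im,p=load("w10"); R=p[1]
q=onz("wrist",np.array([(165,45),(233,45),(230,168),(166,168)])+[120,130],.008,p)
b=(np.c_[q,[.008]*4]-p[0])@R;print("plate in tool",b.mean(0),b[:,:2], q.mean(0))
E
```

```text
plate in tool [0.0008147  0.00042825 0.10076159] [[ 0.04534582 -0.02172512]
 [ 0.04543238  0.02307933]
 [-0.04372954  0.02352046]
 [-0.04378987 -0.02316168]] [ 0.61406514 -0.11736076]
```

Request:
move_arm:
  deltas:
    - [0,0,0,0,0,-0.03,0.8]
    - [0,0,0,0,0,-0.055,0.8]
    - [0,0,0,0,0,-0.07,0.8]
    - [0,0,0,0,0,-0.08,0.8]
    - [0,0,0,0,0,-0.08,0.8]

```text
t: 20.33
eef_pos: [0.614, -0.1172, 0.027]
tcp_rot: [[-0.947, -0.32, -0.003], [-0.32, 0.947, 0.001], [0.002, 0.002, -1.0]]
wrist_force: [-1.0, 0.7, -0.5]
grip_width: 0.802
grasp_force: 0.0
```

Request:
move_arm:
  deltas:
    - [0,0,0,-0.001,0,-0.015,0.8]
    - [0,0,0,-0.001,0,-0.023,0.75]
    - [0,0,0,-0.001,0,-0.027,0.7]
    - [0,0,0,-0.001,0,-0.028,0.7]
    - [0,0,0,-0.001,0,-0.0285,0.7]

```text
t: 20.75
eef_pos: [0.6142, -0.1176, 0.0007]
tcp_rot: [[-0.947, -0.321, 0.0], [-0.321, 0.947, -0.0], [-0.0, -0.0, -1.0]]
wrist_force: [-0.6, -0.1, 0.3]
grip_width: 0.696
grasp_force: 0.0
```

Request:
move_arm:
  deltas:
    - [0,0,0,0,0,0,0.35]
    - [0,0,0,0,0,0,0.35]
    - [0,0,0,0,0,0,0.35]
    - [0,0,0,0,0,0,0.35]
    - [0,0,0,0,0,0,0.35]

```text
t: 21.17
eef_pos: [0.6144, -0.1177, 0.0014]
tcp_rot: [[-0.947, -0.321, 0.001], [-0.321, 0.947, -0.0], [-0.001, -0.001, -1.0]]
wrist_force: [-2.2, 0.7, 7.3]
grip_width: 0.514
grasp_force: 60.3
```

Request:
move_arm:
  deltas:
    - [0,0,0,0,0,0.005,0.35]
    - [0,0,0,0,0,0.02,0.35]
    - [0,0,0,0,0,0.05,0.35]
    - [0,0,0,0,0,0.08,0.35]
    - [0,0,0,0,0,0.1,0.35]

```text
t: 21.58
eef_pos: [0.6145, -0.1176, 0.1034]
tcp_rot: [[-0.947, -0.321, 0.002], [-0.321, 0.947, -0.001], [-0.002, -0.001, -1.0]]
wrist_force: [1.7, -0.3, -1.3]
grip_width: 0.509
grasp_force: 61.7
```

Request:
move_arm:
  deltas:
    - [0,0,-5,-0.025,-0.02,0,0.35]
    - [0,0,-10,-0.05,-0.042,0,0.35]
    - [0,0,-15,-0.075,-0.063,0,0.35]
    - [0,0,-20,-0.1,-0.084,0,0.35]
    - [0,0,-25,-0.125,-0.105,0,0.35]

```text
t: 22.0
eef_pos: [0.4878, -0.2232, 0.1009]
tcp_rot: [[-0.994, 0.114, 0.0], [0.114, 0.994, -0.0], [-0.001, -0.0, -1.0]]
wrist_force: [-0.1, -1.9, -1.6]
grip_width: 0.509
grasp_force: 61.7
```

Request:
move_arm:
  deltas:
    - [0,0,-5,-0.025,-0.02,0,0.35]
    - [0,0,-10,-0.045,-0.04,0,0.35]
    - [0,0,-13.2,-0.06,-0.051,0,0.35]
    - [0,0,-13.2,-0.06,-0.051,-0.01,0.35]
    - [0,0,-13.2,-0.06,-0.051,-0.02,0.35]

```text
t: 22.42
eef_pos: [0.4285, -0.2746, 0.0811]
tcp_rot: [[-0.942, 0.336, 0.001], [0.336, 0.942, -0.001], [-0.002, -0.001, -1.0]]
wrist_force: [0.2, -0.4, -2.8]
grip_width: 0.508
grasp_force: 61.7
```

Request:
move_arm:
  deltas:
    - [0,0,0,0,0,-0.02,0.35]
    - [0,0,0,0,0,-0.03,0.35]
    - [0,0,0,0,0,-0.04,0.35]
    - [0,0,0,0,0,-0.045,0.35]
    - [0,0,0,0,0,-0.045,0.35]

```text
t: 22.83
eef_pos: [0.4287, -0.2732, 0.0348]
tcp_rot: [[-0.943, 0.334, -0.001], [0.334, 0.943, 0.001], [0.001, 0.0, -1.0]]
wrist_force: [-0.4, 0.5, -2.6]
grip_width: 0.511
grasp_force: 61.7
```

```bash
python3 - <<'E'
from h import *
s=readout.read_state(); p=s["eef_pos"];R=s["tcp_rot"]; print(p,R,s["wrist_force"],s["moment"])
u=np.array([np.cos(np.radians(-19.5)),np.sin(np.radians(-19.5))]); g=np.array([.4718,-.289])-p[:2]
print("to go along/across",g@u,g@[-u[1],u[0]],"yaw x",np.degrees(np.arctan2(R[1,0],R[0,0])))
E
```

```text
[ 0.42866769 -0.27319019  0.03483692] [[-9.42636381e-01  3.33820230e-01 -8.40979008e-04]
 [ 3.33819615e-01  9.42636641e-01  7.92369535e-04]
 [ 1.05724661e-03  4.66181062e-04 -9.99999332e-01]] [-0.37788054  0.45570879 -2.59783748] [ 0.04678968 -0.00676526 -0.06964912]
to go along/across 0.045935730913451614 -0.0005051246811908842 yaw x 160.49921335165013
```

Request:
move_arm:
  deltas:
    - [0,0,0,0,0,-0.008,0.35]
    - [0,0,0,0,0,-0.014,0.35]
    - [0,0,0,0,0,-0.018,0.35]
    - [0,0,0,0,0,-0.0205,0.35]
    - [0,0,0,0,0,-0.0205,0.35]

```text
t: 23.25
eef_pos: [0.4288, -0.2733, 0.0143]
tcp_rot: [[-0.943, 0.334, -0.001], [0.334, 0.943, 0.0], [0.001, 0.0, -1.0]]
wrist_force: [0.7, 0.5, -2.2]
grip_width: 0.508
grasp_force: 61.7
```

Request:
move_arm:
  deltas:
    - [0,0,0,0,0,0,0.35]
    - [0,0,0,0,0,0,0.35]
    - [0,0,0,0,0,0,0.35]
    - [0,0,0,0,0,0,0.35]
    - [0,0,0,0,0,0,0.35]

```text
t: 23.67
eef_pos: [0.4291, -0.2736, 0.0149]
tcp_rot: [[-0.943, 0.334, 0.0], [0.334, 0.943, -0.0], [-0.0, -0.0, -1.0]]
wrist_force: [1.1, 0.1, -1.8]
grip_width: 0.511
grasp_force: 61.7
```

```bash
python3 - <<'E'
from h import *
im,p=grab("wrist","w11"); s,_=grab("side","d11"); print(p[0])
q=s[330:450,280:440]
cv2.imwrite("pics/d11c.png",cv2.hconcat([cv2.resize(q,(480,360),interpolation=cv2.INTER_CUBIC),im[160:440,160:480]if 0 else cv2.resize(im[160:430,200:440],(320,360))]))
E
```

```text
[ 0.42905978 -0.27358384  0.01493852]
```

Height is right with no contact. Insert slowly along the nest axis.

Request:
move_arm:
  deltas:
    - [0,0,0,0.003,-0.0011,0,0.35]
    - [0,0,0,0.007,-0.0026,0,0.35]
    - [0,0,0,0.012,-0.0044,0,0.35]
    - [0,0,0,0.016,-0.0058,0,0.35]
    - [0,0,0,0.02,-0.0073,0,0.35]

```text
t: 24.18
eef_pos: [0.4496, -0.281, 0.0147]
tcp_rot: [[-0.943, 0.334, 0.0], [0.334, 0.943, -0.0], [-0.0, -0.0, -1.0]]
wrist_force: [0.6, 0.0, -1.9]
grip_width: 0.508
grasp_force: 61.7
```

Request:
move_arm:
  deltas:
    - [0,0,0,0.005,-0.0018,0,0.35]
    - [0,0,0,0.01,-0.0036,0,0.35]
    - [0,0,0,0.015,-0.0054,0,0.35]
    - [0,0,0,0.02,-0.0072,0,0.35]
    - [0,0,0,0.0225,-0.008,0,0.35]

```text
t: 24.6
eef_pos: [0.4723, -0.2892, 0.0148]
tcp_rot: [[-0.943, 0.334, 0.0], [0.334, 0.943, -0.0], [-0.0, -0.0, -1.0]]
wrist_force: [-0.5, 1.0, -1.7]
grip_width: 0.511
grasp_force: 61.7
```

Request:
move_arm:
  deltas:
    - [0,0,0,0,0,0,0.35]
    - [0,0,0,0,0,0,0.35]
    - [0,0,0,0,0,0,0.35]
    - [0,0,0,0,0,0,0.35]
    - [0,0,0,0,0,0,0.35]

```text
t: 25.02
eef_pos: [0.4713, -0.2887, 0.0148]
tcp_rot: [[-0.943, 0.334, -0.0], [0.334, 0.943, 0.0], [0.0, 0.0, -1.0]]
wrist_force: [0.2, -0.6, -2.0]
grip_width: 0.507
grasp_force: 61.7
```

Request:
move_arm:
  deltas:
    - [0,0,0,0,0,-0.002,0.35]
    - [0,0,0,0,0,-0.004,0.35]
    - [0,0,0,0,0,-0.006,0.35]
    - [0,0,0,0,0,-0.0068,0.35]
    - [0,0,0,0,0,-0.0074,0.35]

```text
t: 25.43
eef_pos: [0.4714, -0.2887, 0.0073]
tcp_rot: [[-0.943, 0.334, -0.0], [0.334, 0.943, 0.0], [0.0, 0.0, -1.0]]
wrist_force: [-4.0, 2.2, 11.4]
grip_width: 0.511
grasp_force: 63.2
```

Request:
move_arm:
  deltas:
    - [0,0,0,0,0,0,0.35]
    - [0,0,0,0,0,0,0.35]
    - [0,0,0,0,0,0,0.35]
    - [0,0,0,0,0,0,0.35]
    - [0,0,0,0,0,0,0.35]

```text
t: 25.85
eef_pos: [0.4715, -0.2888, 0.0074]
tcp_rot: [[-0.943, 0.334, 0.0], [0.334, 0.943, -0.0], [-0.0, -0.0, -1.0]]
wrist_force: [-1.3, 1.4, 2.5]
grip_width: 0.512
grasp_force: 62.1
```

Request:
move_arm:
  deltas:
    - [0,0,0,0,0,0,0.7]
    - [0,0,0,0,0,0,0.7]
    - [0,0,0,0,0,0,0.7]
    - [0,0,0,0,0,0,0.7]
    - [0,0,0,0,0,0,0.7]

```text
t: 26.27
eef_pos: [0.4716, -0.2888, 0.0074]
tcp_rot: [[-0.943, 0.334, 0.0], [0.334, 0.943, -0.0], [-0.0, -0.0, -1.0]]
wrist_force: [-0.5, 0.4, 0.7]
grip_width: 0.699
grasp_force: 0.0
```

Request:
move_arm:
  deltas:
    - [0,0,0,0,0,0.01,0.7]
    - [0,0,0,0,0,0.03,0.7]
    - [0,0,0,0,0,0.06,0.7]
    - [0,0,0,0,0,0.1,0.7]
    - [0,0,0,0,0.02,0.13,0.7]

```text
t: 26.68
eef_pos: [0.4719, -0.2709, 0.1406]
tcp_rot: [[-0.942, 0.336, 0.002], [0.336, 0.942, -0.002], [-0.002, -0.001, -1.0]]
wrist_force: [0.6, -0.3, -0.1]
grip_width: 0.696
grasp_force: 0.0
```

Request:
move_arm:
  deltas:
    - [0,0,0,0,0.02,0.02,0.7]
    - [0,0,0,0.02,0.05,0.03,0.7]
    - [0,0,0,0.04,0.08,0.03,0.7]
    - [0,0,0,0.05,0.1,0.03,0.7]
    - [0,0,0,0.05,0.1,0.03,0.7]

```text
t: 27.1
eef_pos: [0.5229, -0.1656, 0.1684]
tcp_rot: [[-0.944, 0.331, 0.001], [0.331, 0.944, 0.0], [-0.001, 0.001, -1.0]]
wrist_force: [-0.4, 0.2, 0.1]
grip_width: 0.699
grasp_force: 0.0
```

```bash
python3 - <<'E'
from h import *
im,p=grab("wrist","w12"); s,_=grab("side","d12"); t,_=grab("scene","s12"); print(p[0])
r=lambda a,w,h:cv2.resize(a,(w,h),interpolation=cv2.INTER_CUBIC)
top=cv2.hconcat([r(s[350:430,310:430],450,300),r(t[130:290,150:350],350,300)])
c=proj("wrist",[[.472,-.289,.01]],p)[0].astype(int); print(c)
bot=cv2.hconcat([r(s[150:420,180:520],400,300),r(im[max(c[1]-90,0):c[1]+90,max(c[0]-120,0):c[0]+120],400,300)])
cv2.imwrite("pics/f12.png",cv2.vconcat([top,bot]))
E
```

```text
[ 0.5229144  -0.1655872   0.16844977]
[165 212]
```

View pics/f12.png

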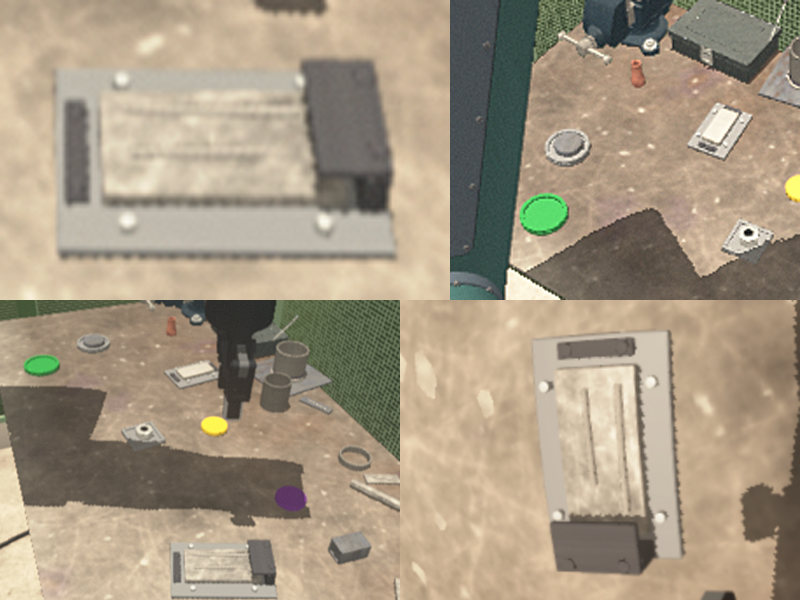

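The plate lies flat inside the stop, between the pins and tucked under the lip. Nut, slug and bar sit in their nests, and the pipe and tube haven't moved.

```bash
python3 -c "
from plant import manip; print(manip.close_job())"
```

```text
the job is handed in; nothing more can be done
None
```

The stack is taken apart and each of the four parts lies flat in its own nest; the gripper has let go, the pipe stub and square tube look unmoved in the last pictures, and the job was handed in at about 27 s of robot time.

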